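Stack the milling cutter set on its post

ROBOT

A 6-joint arm with a two-finger parallel gripper is mounted at the origin on the work surface. World frame = base frame: x ahead of the robot, y to its left, z up, the work surface at z = 0. Lengths are in m, angles in degrees, forces in N, time in s.
With the tool pointing down it reaches from about 0.35 to 0.85 m from the base axis. Payload 8.1 kg.
Tool frame: the origin (TCP) lies between the finger pads; the fingertips stand 22 mm ahead of it and the grasp point (between the pads) lies 3 mm ahead of it (manip.tip_extent is the distance from the TCP to the fingertips, in m); z points along the fingers, y is the line along which they close (so a half turn about z gives the same grasp; the last joint's range is limited). The gripper opens to 93 mm and grips with 3 to 60 N. Pads are 15 mm wide; open, the fingers measure 128 mm over their backs; the gripper's body (75 mm by 188 mm) begins 65 mm behind the grasp point.
Start: joints at [-69.866, 7.471, 85.268, -0, 87.261, -4.893], TCP at [0.254, -0.544, 0.241] pointing down, gripper open.
Joint ranges: [-169.43, 169.43], [-51.17, 129.36], [1.28, 143.12], [-76.62, 256.62], [0, 156.53], [-152.29, 152.29]. Speed limits (degrees/s): [136.94, 136.94, 159.86, 180, 180, 180].

INTERFACE

Orientations are given as a 3x3 rotation matrix whose columns are the frame's x, y, z axes.
In Python, from bench import telemetry, cams, manip gives the robot as it stands.
- The arm moves only by the shell command python3 -m handwheel 'ROWS' [OPENING] [FORCE]. ROWS is JSON, a list of rows, each an object of numbers: "x", "y", "z": the shift along the world's x, y, z each as a share of 200 mm, from -1 to 1; "ax", "ay", "az": the turn, a rotation vector about the world's x, y, z each as a share of 30 degrees, from -1 to 1. In form: [{"x": .., "y": .., "z": .., "ax": .., "ay": .., "az": ..}, ...]. A call has 1 to 20 rows; each row is the pose to reach, as a shift and turn from the pose commanded when the call began; what a row does not reach only later rows make up. A row lasts 1/8 s, in which the tool goes at most 62.5 mm and 10.7 degrees, less where a joint would pass 70% of its speed; a pose out of reach is approached as far as the arm can. A call with a number of a shift or a turn outside -1 to 1 is refused whole. A call with a gripper value outside its range is refused whole. OPENING is the gripper's target within -1 to 1 (fully open at 1, half-way at 0, shut at -1), set as the call begins (- or left out, the last holds). The fingers move at their own pace and stop on an object; FORCE is the grip in N (left out, the last holds). Time passes only in rows, so rows that repeat a pose let the fingers close. It gives the time, the measured TCP pose, the force, the opening and the grip force at its end, in the units of the state.
- telemetry.get_obs(): the state, without advancing time (a new reading comes with each control period).
- cams.camera(name): name is "side" or "top" or "wrist"; returns a dict with "img" (420x560x3 uint8, red, green, blue), "fx", "fy", "cx", "cy" (pixels), "R" (3x3) and "t" (3): a world point X has camera coordinates R X + t; the wrist camera has in their place "T_tool_cam" (4x4, takes a point from camera to tool coordinates, whose origin is the TCP and whose axes are the flange's). Camera axes: x right, y down, z forward; pixel columns grow to the right and rows downward; lengths in m; the calibration is good to about 2 mm. A picture is of the moment at which its call begins: read the wrist's pose just before it. There is no depth.
- manip.hand_in(): hands the job in; it is judged then, once.
Trained networks look in the newest picture that a camera, given by its name, has taken for a name from the list of things; names that differ only in an ending like _2 or _b are one class to them, and where a whole thing is asked for, a point or a joint stands for the part that bears it (a point fixed in the world has none). Each returns a list of dicts, best first, with "p" (0 to 1); they miss things now and then, are a little off and sometimes report something else, mostly with a low value. They report only what shows in the picture. A call takes as long as a camera call. They do not tell look-alikes from the thing itself.
- cams.regions_of(name, camera): "pixels" (420x560 bool, what is visible of it) and "uv" ([column, row] in pixels, amid what is visible of it).
The state is a dict: "clock": time; "q": joint angles; "dq": joint speeds; "effort": joint torques, N m; "tool_pos": TCP position; "orientation": TCP orientation; "ft_force": force on the tool from outside, world axes, zero at the start; "wrist_torque": the same for the moment, N m; "opening": finger opening in m; "gripper_force": force on a finger pad.
Only numpy, scipy, OpenCV 4.12 (cv2) and the standard library are available. Lean on these libraries where they do the work, as an engineer would, in place of code of your own. Each camera call takes 0.05 s, during which the arm holds its last target. There are 200 camera calls.

TASK

Put the cutter set on the bare post of the empty stand for the next set-up, in this order from the bottom: the wide spacer, the large cutter, the slim spacer, the small cutter on top. Each must lie flat on the one below; lower each one down the post instead of letting it drop. Leave the dial gauge and the V-block where they are.

Things in the scene. Friction and masses are not known exactly. Their poses are not given: they have to be found in the camera images.
- wide_spacer_mid (a point): Wide spacer: plain bright steel ring, smooth rim, 50 mm outside diameter, 18 mm high, about 220 g, lying flat on the table with its axis upright, straight bore of 22 mm right through, both faces alike. The point is its centre on the axis, half-way up; z along the axis.
- large_cutter_mid (a point): Large milling cutter: dark steel disc with 16 bright teeth round the rim, gripped at 60 mm diameter (about 63 mm over the teeth), 14 mm thick, about 250 g, lying flat on the table with its axis upright, straight bore of 22 mm right through, both faces alike. The point is its centre on the axis, half-way up; z along the axis.
- slim_spacer_mid (a point): Slim spacer: plain bright steel ring, smooth rim, the smallest of the four, 34 mm outside diameter, 16 mm high, about 70 g, lying flat on the table with its axis upright, straight bore of 22 mm right through, both faces alike. The point is its centre on the axis, half-way up; z along the axis.
- small_cutter_mid (a point): Small milling cutter: dark steel disc with 12 bright teeth round the rim, gripped at 44 mm diameter (about 47 mm over the teeth), 12 mm thick, about 100 g, lying flat on the table with its axis upright, straight bore of 22 mm right through, both faces alike. The point is its centre on the axis, half-way up; z along the axis.
- post_foot (a point): Empty post stand: fixed blue square plate, 90 x 90 x 6 mm, with one bare upright steel post, 12 mm in diameter, at its centre. The point is the foot of the post on the plate's upper face (6 mm above the table), z up. The post rises 62 mm above this point (68 mm above the table); its uppermost 6 mm taper to 4 mm diameter.
- full_stand: Occupied stand, an obstacle only: fixed, same blue plate 90 x 90 x 6 mm, its post already filled with two white plastic rings (52 and 40 mm in diameter); 48 mm high in all. Origin: centre of its underside on the table.
- gauge: Dial gauge lying on its back, loose, to be left where it is: round steel case 40 mm in diameter, 14 mm high, white face, a thin stem that reaches 41 mm from the centre along its x. Origin: centre of the case's underside.
- v_block: Small dark steel V-block, loose, to be left where it is: 32 x 32 mm, 30 mm high, groove along its x. Origin: centre of its underside.
Not all that is in view belongs to the job. Leave any yellow look-alike of the part that bears large_cutter_mid alone.

How it is judged:
By the outcome, as a careful person would: the job done as asked, in the order asked, and still so for the second after the job is handed in, with the robot touching nothing.
It also fails if it takes over 104 s, if anything falls off the work surface, if the arm or the gripper's body presses on something with over 40 N, if the wrist force passes 120 N, or if a joint passes its speed limit or range.

## Working session

There is one attempt and no reset: what is moved stays moved. The work goes in short steps, Python scripts to look and compute and a shell command to move; the robot and the scene stay as the last step left them, time stands still between calls to the robot, and variables do not carry over. Pictures are saved under pics/ and viewed, at most 14 in all, crops included, and the job is handed in when it is done.

```bash
mkdir -p pics
cat > h.py <<'E'
import numpy as np, cv2
from bench import telemetry, cams, manip
def ray(c,uv,z,obs=None):
    d=np.array([(uv[0]-c["cx"])/c["fx"],(uv[1]-c["cy"])/c["fy"],1.])
    if "R" in c:
        R=np.array(c["R"]);o=-R.T@np.array(c["t"]);d=R.T@d
    else:
        T=np.array(c["T_tool_cam"]);Rw=np.array(obs["orientation"]);o=Rw@T[:3,3]+np.array(obs["tool_pos"]);d=Rw@T[:3,:3]@d
    return o+d*(z-o[2])/d[2]
def save(c,n): cv2.imwrite("pics/"+n+".png",cv2.cvtColor(c["img"],cv2.COLOR_RGB2BGR))
E
python3 - <<'E'
from h import *
print(telemetry.get_obs())
for cam in("top","side"):
    c=cams.camera(cam);save(c,cam+"0")
    for n,z in(("wide_spacer_mid",.018),("large_cutter_mid",.014),("slim_spacer_mid",.016),("small_cutter_mid",.012),("post_foot",.006),("full_stand",.03),("gauge",.014),("v_block",.03)):
        for r in cams.regions_of(n,cam)[:3]:
            (u,v),rad=cv2.minEnclosingCircle(np.argwhere(r["pixels"])[:,::-1].astype(np.float32))
            print(cam,n,round(r["p"],2),np.round(r["uv"]),round(u),round(v),round(rad,1),r["pixels"].sum(),np.round(ray(c,(u,v),z)[:2],4))
E
```

```text
{'clock': 0.0, 'q': array([-6.98653727e+01,  7.51400770e+00,  8.53284995e+01,  1.44499939e-03,
        8.72625693e+01, -4.89181969e+00]), 'dq': array([-0.00448979,  0.03901386,  0.03921761, -0.03822687,  0.10764426,
       -0.08463058]), 'effort': array([-4.46054764e-04, -5.59829879e+01, -4.91766715e+01,  7.68404338e-02,
        3.53247975e-02, -1.83717116e-04]), 'tool_pos': array([ 0.2536791 , -0.54314972,  0.23960637]), 'orientation': array([[ 9.06113190e-01,  4.23034890e-01, -6.07636703e-04],
       [ 4.23035287e-01, -9.06111555e-01,  1.73052297e-03],
       [ 1.81484955e-04, -1.82510145e-03, -9.99998318e-01]]), 'ft_force': array([ 0.42924871,  0.43392585, -0.03818302]), 'wrist_torque': array([-0.01508111, -0.00697053,  0.01937689]), 'gripper_force': 0.0, 'opening': 0.0923551385930434}
top wide_spacer_mid 0.83 [382. 198.] 377 198 11.0 313 [ 0.6094 -0.2169]
top large_cutter_mid 0.98 [313. 147.] 309 152 13.0 451 [ 0.7219 -0.0626]
top large_cutter_mid 0.63 [298. 196.] 300 196 13.7 520 [ 0.6135 -0.038 ]
top small_cutter_mid 0.72 [410. 265.] 408 264 10.8 284 [ 0.4576 -0.2828]
top post_
[... 232 characters left out ...]
38  -0.1262]
side wide_spacer_mid 0.76 [365. 304.] 365 306 19.0 1027 [ 0.6043 -0.2273]
side large_cutter_mid 0.96 [368. 230.] 370 230 17.8 711 [ 0.7191 -0.0703]
side large_cutter_mid 0.71 [307. 237.] 308 238 18.2 771 [ 0.6089 -0.0482]
side slim_spacer_mid 0.7 [207. 246.] 208 246 10.2 289 [ 0.4434 -0.0022]
side small_cutter_mid 0.97 [285. 379.] 283 386 21.8 1219 [ 0.4562 -0.2892]
side post_foot 0.9 [251. 167.] 252 169 23.1 780 [0.6193 0.2727]
side full_stand 0.79 [192. 184.] 194 186 24.7 940 [0.4644 0.1962]
side gauge 0.76 [241. 204.] 240 203 12.6 305 [0.5395 0.1165]
side v_block 0.86 [290. 276.] 291 277 16.8 659 [ 0.5313 -0.1452]
side v_block 0.73 [252. 170.] 252 169 22.0 724 [0.6031 0.2244]
```

View pics/top0.png

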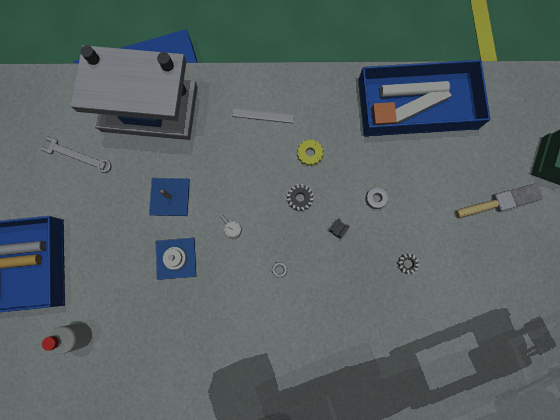

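View pics/side0.png

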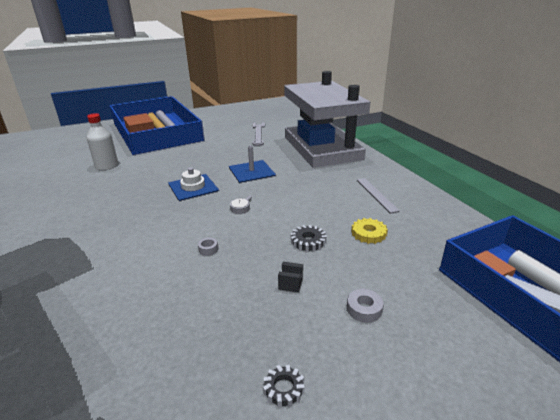

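Top view: the dark large cutter is at (300,196), and its yellow look-alike is at (310,152), which is excluded by colour. The wide spacer is at (377,198), slim spacer (279,269), small cutter (408,264), bare post (169,196), full stand (176,258), gauge (232,229) and V-block (339,228). I'll confirm with one crop while setting out towards the wide spacer.

```bash
python3 - <<'E'
from h import *
im=cv2.imread("pics/top0.png")[130:290,260:430]
cv2.imwrite("pics/crop1.png",cv2.resize(im,None,fx=3.5,fy=3.5,interpolation=cv2.INTER_CUBIC))
E
python3 -m handwheel '[{"x":0.3,"y":0.3,"az":-0.3},{"x":0.6,"y":0.6,"az":-0.6},{"x":0.9,"y":0.8,"az":-0.83},{"x":1,"y":0.8,"az":-0.83},{"x":1,"y":0.8,"az":-0.83}]' 1 30
python3 -m handwheel '[{"x":0.3,"y":0.3,"z":0},{"x":0.6,"y":0.6},{"x":0.78,"y":0.83,"z":-0.1},{"x":0.78,"y":0.83,"z":-0.2},{"x":0.78,"y":0.83,"z":-0.2},{"x":0.78,"y":0.83,"z":-0.2}]'
cat > look.py <<'E'
import sys
from h import *
name,z,fn=sys.argv[1],float(sys.argv[2]),sys.argv[3]
o=telemetry.get_obs();c=cams.camera("wrist");save(c,fn)
print("tcp",np.round(o["tool_pos"],4),"open",round(o["opening"],4),"t",o["clock"], "camz",np.round(np.array(c["T_tool_cam"])[:3,3],3))
for r in cams.regions_of(name,"wrist")[:3]:
    p=np.argwhere(r["pixels"])[:,::-1].astype(np.float32);(u,v),rad=cv2.minEnclosingCircle(p)
    x=ray(c,(u,v),z,o); e=ray(c,(u+rad,v),z,o)
    print(round(r["p"],2),round(u),round(v),round(rad,1),"world",np.round(x,4),"R",round(float(np.linalg.norm(e-x)),4),"d/200",np.round((x-o["tool_pos"])[:2]/.2,3),"col",c["img"][r["pixels"]].mean(0).round())
E
python3 look.py wide_spacer_mid 0.018 w1
```

```text
tcp [ 0.2538 -0.5437  0.2406] open 0.0928 t 0.9 camz [ 0.074 -0.    -0.145]invalid input
invalid input
```

View pics/crop1.png

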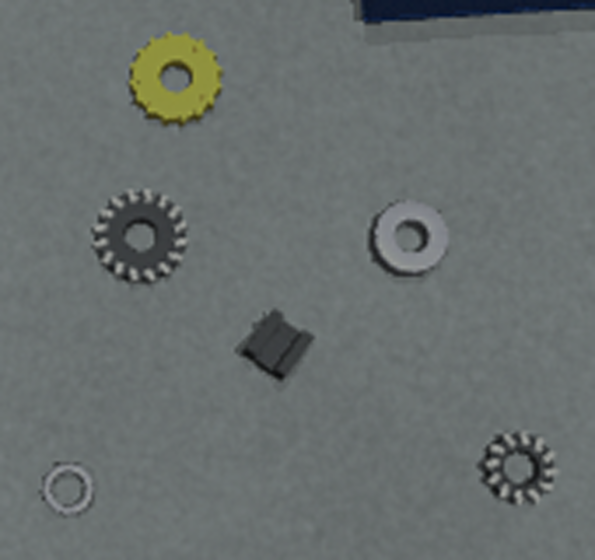

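View pics/w1.png

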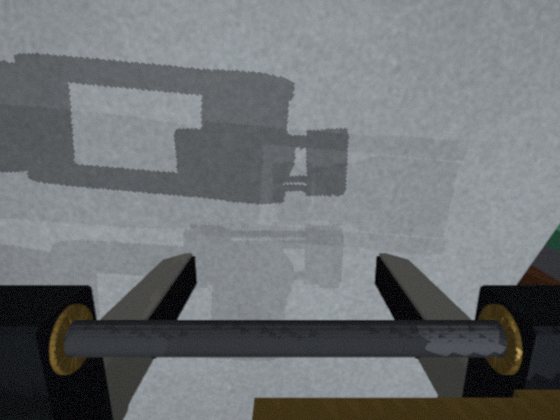

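The crop confirms the dark large cutter at crop (140,236); the yellow one at (175,78) is the decoy. The wrist picture shows only bare table. The moves were refused, probably because each row needs all six keys.

```bash
python3 -m handwheel '[{"x":0.3,"y":0.3,"z":0,"ax":0,"ay":0,"az":-0.3},{"x":0.6,"y":0.6,"z":0,"ax":0,"ay":0,"az":-0.6},{"x":0.9,"y":0.8,"z":0,"ax":0,"ay":0,"az":-0.83},{"x":1,"y":0.8,"z":0,"ax":0,"ay":0,"az":-0.83},{"x":1,"y":0.8,"z":0,"ax":0,"ay":0,"az":-0.83}]' 1 30
python3 -m handwheel '[{"x":0.3,"y":0.3,"z":0,"ax":0,"ay":0,"az":0},{"x":0.5,"y":0.6,"z":0,"ax":0,"ay":0,"az":0},{"x":0.5,"y":0.83,"z":-0.1,"ax":0,"ay":0,"az":0},{"x":0.5,"y":0.83,"z":-0.2,"ax":0,"ay":0,"az":0},{"x":0.5,"y":0.83,"z":-0.2,"ax":0,"ay":0,"az":0},{"x":0.5,"y":0.83,"z":-0.2,"ax":0,"ay":0,"az":0}]'
python3 look.py wide_spacer_mid 0.018 w2; python3 -c "
from h import *
print(telemetry.get_obs()['orientation'])"
```

```text
clock: 1.62
tool_pos: [0.4568, -0.3811, 0.2406]
orientation: [[1.0, 0.007, 0.001], [0.007, -1.0, 0.001], [0.001, -0.001, -1.0]]
ft_force: [-1.3, -0.5, -0.5]
opening: 0.0929
gripper_force: 0.0
clock: 2.38
tool_pos: [0.5536, -0.2191, 0.2015]
orientation: [[1.0, 0.001, 0.0], [0.001, -1.0, -0.001], [0.0, 0.001, -1.0]]
ft_force: [-0.0, 0.4, 0.2]
opening: 0.0929
gripper_force: 0.0
tcp [ 0.5536 -0.2191  0.2015] open 0.0929 t 2.375 camz [ 0.074 -0.    -0.145]
0.89 285 139 27.8 world [ 0.6128 -0.2191  0.018 ] R 0.0257 d/200 [0.296 0.   ] col [159. 159. 164.]
[[ 9.99998467e-01  3.50121373e-04  1.71566270e-03]
 [ 3.52106000e-04 -9.99999269e-01 -1.15660456e-03]
 [ 1.71525649e-03  1.15720688e-03 -9.99997859e-01]]
```

View pics/w2.png

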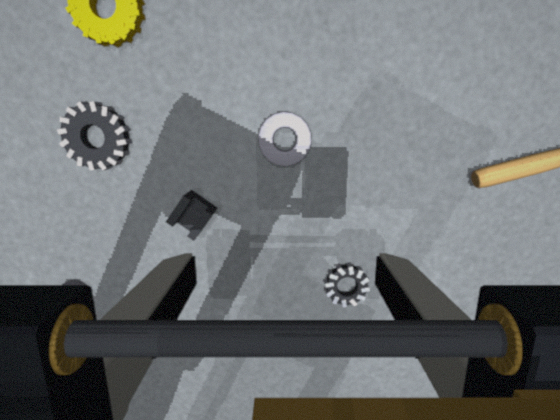

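The wide spacer is at (285,139) in the wrist view, radius 25.7 mm, as expected. The large cutter is at (93,135) and the small cutter at (346,285). Now the descent and grip.

```bash
python3 - <<'E'
from h import *
o=telemetry.get_obs();c=cams.camera("wrist")
for n,z in(("large_cutter_mid",.014),("small_cutter_mid",.012)):
  for r in cams.regions_of(n,"wrist")[:2]:
    (u,v),rad=cv2.minEnclosingCircle(np.argwhere(r["pixels"])[:,::-1].astype(np.float32)); print(n,r["p"],round(u),round(v),ray(c,(u,v),z,o).round(4))
E
python3 -m handwheel '[{"x":0.15,"y":0,"z":-0.1,"ax":0,"ay":0,"az":0},{"x":0.29,"y":0,"z":-0.3,"ax":0,"ay":0,"az":0},{"x":0.29,"y":0,"z":-0.55,"ax":0,"ay":0,"az":0},{"x":0.29,"y":0,"z":-0.75,"ax":0,"ay":0,"az":0},{"x":0.29,"y":0,"z":-0.84,"ax":0,"ay":0,"az":0},{"x":0.29,"y":0,"z":-0.885,"ax":0,"ay":0,"az":0},{"x":0.29,"y":0,"z":-0.885,"ax":0,"ay":0,"az":0}]' 1 30
python3 -m handwheel '[{"x":0,"y":0,"z":0,"ax":0,"ay":0,"az":0},{"x":0,"y":0,"z":0,"ax":0,"ay":0,"az":0},{"x":0,"y":0,"z":0,"ax":0,"ay":0,"az":0},{"x":0,"y":0,"z":0,"ax":0,"ay":0,"az":0},{"x":0,"y":0,"z":0,"ax":0,"ay":0,"az":0},{"x":0,"y":0,"z":0,"ax":0,"ay":0,"az":0}]' -1 30
```

```text
large_cutter_mid 0.96 94 136 [ 0.6154 -0.0409  0.014 ]
large_cutter_mid 0.96 105 13 [ 0.7179 -0.0649  0.014 ]
small_cutter_mid 0.69 346 285 [ 0.4615 -0.2843  0.012 ]
clock: 3.5
tool_pos: [0.6125, -0.2182, 0.0247]
orientation: [[1.0, 0.002, 0.001], [0.002, -1.0, -0.001], [0.001, 0.001, -1.0]]
ft_force: [0.6, 0.3, 0.3]
opening: 0.0928
gripper_force: 0.0
clock: 4.25
tool_pos: [0.6118, -0.2177, 0.0237]
orientation: [[1.0, 0.002, -0.0], [0.002, -1.0, -0.0], [-0.0, 0.0, -1.0]]
ft_force: [-1.1, -0.7, 1.1]
opening: 0.0494
gripper_force: 30.0
```

```bash
python3 -m handwheel '[{"x":0,"y":0,"z":0.2,"ax":0,"ay":0,"az":0},{"x":0,"y":0.1,"z":0.45,"ax":0,"ay":0,"az":0},{"x":0,"y":0.35,"z":0.7,"ax":0,"ay":0,"az":0},{"x":0,"y":0.6,"z":0.85,"ax":0,"ay":0,"az":0},{"x":0,"y":0.85,"z":0.9,"ax":0,"ay":0,"az":0},{"x":0,"y":1,"z":0.9,"ax":0,"ay":0,"az":0}]'
python3 -m handwheel '[{"x":-0.1,"y":0.25,"z":0,"ax":0,"ay":0,"az":0},{"x":-0.2,"y":0.5,"z":0,"ax":0,"ay":0,"az":0},{"x":-0.3,"y":0.75,"z":0,"ax":0,"ay":0,"az":0},{"x":-0.3,"y":1,"z":0,"ax":0,"ay":0,"az":0}]'
python3 -m handwheel '[{"x":0,"y":0.25,"z":0,"ax":0,"ay":0,"az":0},{"x":0,"y":0.43,"z":0,"ax":0,"ay":0,"az":0},{"x":0,"y":0.43,"z":0,"ax":0,"ay":0,"az":0},{"x":0,"y":0.43,"z":0,"ax":0,"ay":0,"az":0}]'
python3 look.py post_foot 0.006 w3
```

```text
clock: 5.0
tool_pos: [0.6122, -0.015, 0.2052]
orientation: [[1.0, 0.004, 0.002], [0.004, -1.0, 0.0], [0.002, -0.0, -1.0]]
ft_force: [0.8, -0.6, -3.0]
opening: 0.0492
gripper_force: 30.0
clock: 5.5
tool_pos: [0.5502, 0.1838, 0.2031]
orientation: [[1.0, 0.002, -0.001], [0.002, -1.0, -0.0], [-0.001, 0.0, -1.0]]
ft_force: [2.0, 0.3, -3.1]
opening: 0.049
gripper_force: 30.0
clock: 6.0
tool_pos: [0.5515, 0.2679, 0.2029]
orientation: [[1.0, 0.003, -0.001], [0.003, -1.0, -0.001], [-0.001, 0.001, -1.0]]
ft_force: [0.9, 0.5, -1.7]
opening: 0.0492
gripper_force: 30.0
tcp [0.5515 0.2679 0.2029] open 0.0492 t 6.0 camz [ 0.074 -0.    -0.145]
0.59 282 126 66.6 world [0.6214 0.2712 0.006 ] R 0.0636 d/200 [0.349 0.017] col [ 41.  84. 149.]
```

View pics/w3.png

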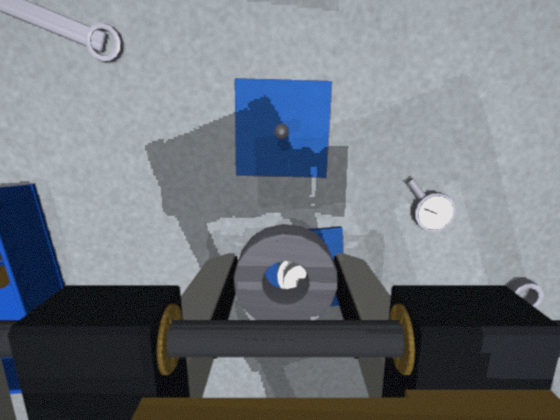

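The picture shows the post tip at (281,131), plate corners (236,79), (331,82), (327,178), (235,176), and the held ring centred at about (287,275).

Run:
```python
from h import *
o=telemetry.get_obs();c=cams.camera("wrist");g=cv2.cvtColor(c["img"],cv2.COLOR_RGB2GRAY)
print("tip",ray(c,(281,130),.068,o).round(4))
P=np.mean([ray(c,p,.006,o) for p in((236,79),(331,82),(327,178),(235,176))],0);print("plate",P.round(4))
print("ring",ray(c,(287,275),o["tool_pos"][2]-.006,o).round(4),"tcp",o["tool_pos"].round(4))
print(ray(c,(238,275),o["tool_pos"][2]-.006,o).round(4),ray(c,(336,275),o["tool_pos"][2]-.006,o).round(4))
t=cams.camera("top");print("top plate",ray(t,np.mean([(150,180),(188,179),(189,215),(151,216)],0),.006).round(4))
```

```text
tip [0.6197 0.2708 0.068 ]
plate [0.6178 0.2703 0.006 ]
ring [0.556  0.2667 0.1973] tcp [0.5519 0.2672 0.2033]
[0.556  0.2899 0.1973] [0.5561 0.2435 0.1973]
top plate [0.6137 0.2686 0.006 ]
```

```bash
python3 -m handwheel '[{"x":0.16,"y":0.02,"z":-0.1,"ax":0,"ay":0,"az":0},{"x":0.325,"y":0.02,"z":-0.25,"ax":0,"ay":0,"az":0},{"x":0.325,"y":0.02,"z":-0.45,"ax":0,"ay":0,"az":0},{"x":0.325,"y":0.02,"z":-0.5,"ax":0,"ay":0,"az":0},{"x":0.325,"y":0.02,"z":-0.54,"ax":0,"ay":0,"az":0},{"x":0.325,"y":0.02,"z":-0.58,"ax":0,"ay":0,"az":0},{"x":0.325,"y":0.02,"z":-0.62,"ax":0,"ay":0,"az":0},{"x":0.325,"y":0.02,"z":-0.62,"ax":0,"ay":0,"az":0}]'
python3 look.py wide_spacer_mid 0.07 w4
```

```text
clock: 7.2
tool_pos: [0.6165, 0.2723, 0.0794]
orientation: [[1.0, 0.002, -0.001], [0.002, -1.0, -0.0], [-0.001, 0.0, -1.0]]
ft_force: [0.1, -0.5, -2.3]
opening: 0.049
gripper_force: 30.0
tcp [0.6165 0.2723 0.0794] open 0.049 t 7.2 camz [ 0.074 -0.    -0.145]
0.59 286 277 52.6 world [0.6182 0.2724 0.07  ] R 0.0255 d/200 [0.008 0.001] col [106. 106. 114.]
0.44 287 222 89.0 world [0.646  0.2717 0.07  ] R 0.0413 d/200 [ 0.148 -0.003] col [ 35.  67. 117.]
```

View pics/w4.png

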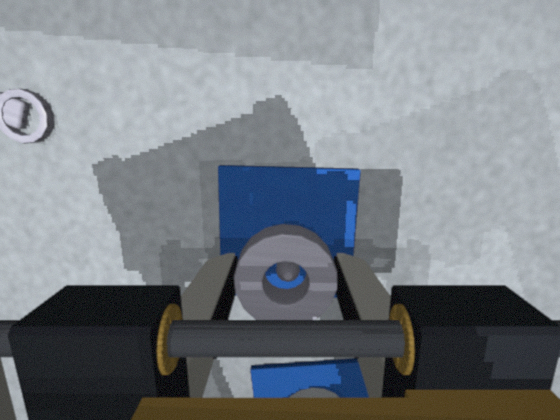

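The post tip at (287,270) is inside the bore, whose centre is about (286,277). I'll shift 2 mm forward and lower.

```bash
python3 -m handwheel '[{"x":0.01,"y":0,"z":-0.05,"ax":0,"ay":0,"az":0},{"x":0.01,"y":0,"z":-0.1,"ax":0,"ay":0,"az":0},{"x":0.01,"y":0,"z":-0.15,"ax":0,"ay":0,"az":0},{"x":0.01,"y":0,"z":-0.2,"ax":0,"ay":0,"az":0},{"x":0.01,"y":0,"z":-0.225,"ax":0,"ay":0,"az":0},{"x":0.01,"y":0,"z":-0.24,"ax":0,"ay":0,"az":0},{"x":0.01,"y":0,"z":-0.24,"ax":0,"ay":0,"az":0},{"x":0.01,"y":0,"z":-0.24,"ax":0,"ay":0,"az":0}]'
```

```text
clock: 8.3
tool_pos: [0.6192, 0.2725, 0.0322]
orientation: [[1.0, 0.002, 0.001], [0.002, -1.0, 0.0], [0.001, -0.0, -1.0]]
ft_force: [-0.3, 0.1, -2.6]
opening: 0.049
gripper_force: 30.0
```

```bash
python3 -m handwheel '[{"x":0,"y":0,"z":-0.005,"ax":0,"ay":0,"az":0},{"x":0,"y":0,"z":-0.01,"ax":0,"ay":0,"az":0},{"x":0,"y":0,"z":-0.01,"ax":0,"ay":0,"az":0}]'
```

```text
clock: 8.68
tool_pos: [0.619, 0.2724, 0.0297]
orientation: [[1.0, 0.002, 0.0], [0.002, -1.0, 0.0], [0.0, -0.0, -1.0]]
ft_force: [0.3, 0.2, -1.7]
opening: 0.0494
gripper_force: 30.0
```

```bash
python3 -m handwheel '[{"x":0,"y":0,"z":-0.004,"ax":0,"ay":0,"az":0},{"x":0,"y":0,"z":-0.004,"ax":0,"ay":0,"az":0}]'
python3 -m handwheel '[{"x":0,"y":0,"z":0,"ax":0,"ay":0,"az":0},{"x":0,"y":0,"z":0,"ax":0,"ay":0,"az":0},{"x":0,"y":0,"z":0,"ax":0,"ay":0,"az":0},{"x":0,"y":0,"z":0.1,"ax":0,"ay":0,"az":0},{"x":0,"y":0,"z":0.3,"ax":0,"ay":0,"az":0},{"x":0,"y":0,"z":0.55,"ax":0,"ay":0,"az":0},{"x":0,"y":-0.2,"z":0.8,"ax":0,"ay":0,"az":0},{"x":0,"y":-0.45,"z":0.85,"ax":0,"ay":0,"az":0},{"x":-0.15,"y":-0.7,"z":0.85,"ax":0,"ay":0,"az":0},{"x":-0.3,"y":-1,"z":0.85,"ax":0,"ay":0,"az":0}]' 1
python3 -m handwheel '[{"x":0,"y":-0.25,"z":0,"ax":0,"ay":0,"az":0},{"x":0,"y":-0.5,"z":0,"ax":0,"ay":0,"az":0},{"x":0,"y":-0.57,"z":0,"ax":0,"ay":0,"az":0},{"x":0,"y":-0.57,"z":0,"ax":0,"ay":0,"az":0},{"x":0,"y":-0.57,"z":0,"ax":0,"ay":0,"az":0}]'
python3 look.py large_cutter_mid 0.014 w5
```

```text
clock: 8.93
tool_pos: [0.619, 0.2724, 0.0297]
orientation: [[1.0, 0.002, 0.0], [0.002, -1.0, 0.0], [0.0, -0.0, -1.0]]
ft_force: [-2.9, -1.7, 4.0]
opening: 0.0494
gripper_force: 30.0
clock: 10.18
tool_pos: [0.5606, 0.0752, 0.2009]
orientation: [[1.0, 0.003, 0.003], [0.003, -1.0, 0.0], [0.003, -0.0, -1.0]]
ft_force: [-0.2, -0.2, -0.8]
opening: 0.093
gripper_force: 0.0
clock: 10.8
tool_pos: [0.5611, -0.0363, 0.1992]
orientation: [[1.0, 0.003, 0.0], [0.003, -1.0, 0.001], [0.0, -0.001, -1.0]]
ft_force: [0.1, -0.9, -0.1]
opening: 0.0928
gripper_force: 0.0
tcp [ 0.5611 -0.0363  0.1992] open 0.0928 t 10.8 camz [ 0.074 -0.    -0.145]
0.75 318 17 38.6 world [ 0.7213 -0.0633  0.014 ] R 0.033 d/200 [ 0.801 -0.135] col [185. 182.  54.]
0.74 288 144 34.4 world [ 0.6149 -0.0386  0.014 ] R 0.0322 d/200 [ 0.269 -0.012] col [87. 88. 92.]
```

```bash
python3 -m handwheel '[{"x":0.15,"y":-0.01,"z":-0.1,"ax":0,"ay":0,"az":0},{"x":0.27,"y":-0.01,"z":-0.3,"ax":0,"ay":0,"az":0},{"x":0.27,"y":-0.01,"z":-0.55,"ax":0,"ay":0,"az":0},{"x":0.27,"y":-0.01,"z":-0.75,"ax":0,"ay":0,"az":0},{"x":0.27,"y":-0.01,"z":-0.84,"ax":0,"ay":0,"az":0},{"x":0.27,"y":-0.01,"z":-0.875,"ax":0,"ay":0,"az":0},{"x":0.27,"y":-0.01,"z":-0.875,"ax":0,"ay":0,"az":0},{"x":0.27,"y":-0.01,"z":-0.875,"ax":0,"ay":0,"az":0}]' 1 30
python3 -m handwheel '[{"x":0,"y":0,"z":0,"ax":0,"ay":0,"az":0},{"x":0,"y":0,"z":0,"ax":0,"ay":0,"az":0},{"x":0,"y":0,"z":0,"ax":0,"ay":0,"az":0},{"x":0,"y":0,"z":0,"ax":0,"ay":0,"az":0},{"x":0,"y":0,"z":0,"ax":0,"ay":0,"az":0}]' -1 30
python3 -m handwheel '[{"x":0,"y":0,"z":0.2,"ax":0,"ay":0,"az":0},{"x":0,"y":0,"z":0.45,"ax":0,"ay":0,"az":0},{"x":0,"y":0.25,"z":0.7,"ax":0,"ay":0,"az":0},{"x":0,"y":0.5,"z":0.7,"ax":0,"ay":0,"az":0},{"x":0,"y":0.75,"z":0.7,"ax":0,"ay":0,"az":0},{"x":0,"y":1,"z":0.7,"ax":0,"ay":0,"az":0}]'
python3 look.py large_cutter_mid 0.15 w6
```

```text
clock: 11.9
tool_pos: [0.6164, -0.0397, 0.0259]
orientation: [[1.0, 0.002, 0.003], [0.002, -1.0, -0.0], [0.003, 0.0, -1.0]]
ft_force: [-0.2, 0.4, -0.0]
opening: 0.0931
gripper_force: 0.0
clock: 12.52
tool_pos: [0.6149, -0.0395, 0.0239]
orientation: [[1.0, 0.002, -0.0], [0.002, -1.0, 0.0], [-0.0, -0.0, -1.0]]
ft_force: [0.2, -0.1, 0.7]
opening: 0.0587
gripper_force: 30.0
clock: 13.28
tool_pos: [0.6143, 0.1619, 0.1633]
orientation: [[1.0, 0.002, -0.001], [0.002, -1.0, -0.0], [-0.001, 0.0, -1.0]]
ft_force: [-0.1, 0.0, -2.8]
opening: 0.0589
gripper_force: 30.0
tcp [0.6143 0.1619 0.1633] open 0.0589 t 13.275 camz [ 0.074 -0.    -0.145]
0.77 285 276 64.8 world [0.6147 0.1622 0.15  ] R 0.0322 d/200 [0.002 0.002] col [66. 68. 72.]
0.65 552 76 40.1 world [0.7074 0.0486 0.15  ] R 0.0171 d/200 [ 0.466 -0.566] col [189. 185.  42.]
```

```bash
python3 -m handwheel '[{"x":0.023,"y":0.25,"z":0,"ax":0,"ay":0,"az":0},{"x":0.023,"y":0.5,"z":0,"ax":0,"ay":0,"az":0},{"x":0.023,"y":0.548,"z":-0.1,"ax":0,"ay":0,"az":0},{"x":0.023,"y":0.548,"z":-0.25,"ax":0,"ay":0,"az":0},{"x":0.023,"y":0.548,"z":-0.32,"ax":0,"ay":0,"az":0},{"x":0.023,"y":0.548,"z":-0.36,"ax":0,"ay":0,"az":0},{"x":0.023,"y":0.548,"z":-0.4,"ax":0,"ay":0,"az":0},{"x":0.023,"y":0.548,"z":-0.4,"ax":0,"ay":0,"az":0}]'
python3 look.py large_cutter_mid 0.07 w7
```

```text
clock: 14.38
tool_pos: [0.6196, 0.2697, 0.0838]
orientation: [[1.0, 0.002, -0.0], [0.002, -1.0, -0.0], [-0.0, 0.0, -1.0]]
ft_force: [-0.2, -0.6, -2.6]
opening: 0.0587
gripper_force: 30.0
tcp [0.6196 0.2697 0.0838] open 0.0587 t 14.375 camz [ 0.074 -0.    -0.145]
0.8 285 276 65.2 world [0.6199 0.2702 0.07  ] R 0.0325 d/200 [0.001 0.002] col [69. 71. 76.]
```

View pics/w7.png

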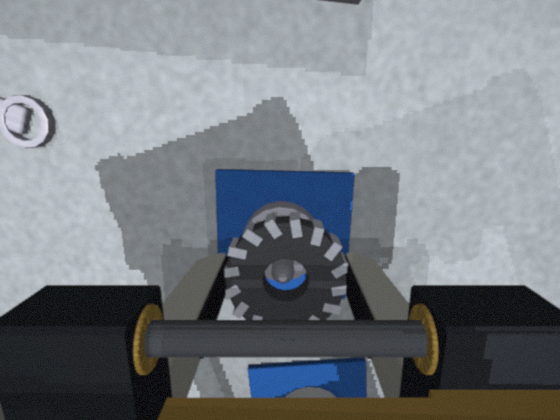

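Post tip at (283,270) is well inside the bore (285,276). Lowering.

```bash
python3 -m handwheel '[{"x":0.005,"y":0.004,"z":-0.04,"ax":0,"ay":0,"az":0},{"x":0.005,"y":0.004,"z":-0.08,"ax":0,"ay":0,"az":0},{"x":0.005,"y":0.004,"z":-0.12,"ax":0,"ay":0,"az":0},{"x":0.005,"y":0.004,"z":-0.15,"ax":0,"ay":0,"az":0},{"x":0.005,"y":0.004,"z":-0.165,"ax":0,"ay":0,"az":0},{"x":0.005,"y":0.004,"z":-0.165,"ax":0,"ay":0,"az":0},{"x":0.005,"y":0.004,"z":-0.165,"ax":0,"ay":0,"az":0}]'
python3 -m handwheel '[{"x":0,"y":0,"z":-0.005,"ax":0,"ay":0,"az":0},{"x":0,"y":0,"z":-0.01,"ax":0,"ay":0,"az":0},{"x":0,"y":0,"z":-0.01,"ax":0,"ay":0,"az":0}]'
```

```text
clock: 15.35
tool_pos: [0.6208, 0.2709, 0.0512]
orientation: [[1.0, 0.002, 0.001], [0.002, -1.0, 0.0], [0.001, -0.0, -1.0]]
ft_force: [0.0, -1.1, -2.8]
opening: 0.0588
gripper_force: 30.0
clock: 15.72
tool_pos: [0.6204, 0.2708, 0.0487]
orientation: [[1.0, 0.002, -0.0], [0.002, -1.0, -0.0], [-0.0, 0.0, -1.0]]
ft_force: [0.6, 0.4, -2.8]
opening: 0.0589
gripper_force: 30.0
```

```bash
python3 -m handwheel '[{"x":0,"y":0,"z":-0.004,"ax":0,"ay":0,"az":0},{"x":0,"y":0,"z":-0.006,"ax":0,"ay":0,"az":0},{"x":0,"y":0,"z":-0.006,"ax":0,"ay":0,"az":0}]'
```

```text
clock: 16.1
tool_pos: [0.6206, 0.2709, 0.0479]
orientation: [[1.0, 0.002, 0.0], [0.002, -1.0, 0.0], [0.0, -0.0, -1.0]]
ft_force: [-1.8, -0.7, 0.6]
opening: 0.0586
gripper_force: 30.0
```

```bash
python3 -m handwheel '[{"x":0,"y":0,"z":0,"ax":0,"ay":0,"az":0},{"x":0,"y":0,"z":0,"ax":0,"ay":0,"az":0},{"x":0,"y":0,"z":0,"ax":0,"ay":0,"az":0},{"x":0,"y":0,"z":0.1,"ax":0,"ay":0,"az":0},{"x":0,"y":0,"z":0.3,"ax":0,"ay":0,"az":0},{"x":0,"y":0,"z":0.55,"ax":0,"ay":0,"az":0},{"x":0,"y":-0.2,"z":0.75,"ax":0,"ay":0,"az":0},{"x":-0.2,"y":-0.4,"z":0.75,"ax":0,"ay":0,"az":0},{"x":-0.4,"y":-0.6,"z":0.75,"ax":0,"ay":0,"az":0},{"x":-0.6,"y":-0.8,"z":0.75,"ax":0,"ay":0,"az":0}]' 1
python3 -m handwheel '[{"x":-0.2,"y":-0.2,"z":0,"ax":0,"ay":0,"az":0},{"x":-0.4,"y":-0.4,"z":0,"ax":0,"ay":0,"az":0},{"x":-0.5,"y":-0.52,"z":0,"ax":0,"ay":0,"az":0},{"x":-0.5,"y":-0.52,"z":0,"ax":0,"ay":0,"az":0},{"x":-0.5,"y":-0.52,"z":0,"ax":0,"ay":0,"az":0}]'
python3 look.py slim_spacer_mid 0.016 w8
```

```text
clock: 17.35
tool_pos: [0.4997, 0.1098, 0.1995]
orientation: [[1.0, 0.002, 0.003], [0.002, -1.0, 0.0], [0.003, -0.0, -1.0]]
ft_force: [0.3, -1.0, 0.5]
opening: 0.0928
gripper_force: 0.0
clock: 17.98
tool_pos: [0.4013, 0.007, 0.1989]
orientation: [[1.0, 0.002, 0.002], [0.002, -1.0, 0.0], [0.002, -0.0, -1.0]]
ft_force: [0.2, -0.0, -1.1]
opening: 0.0931
gripper_force: 0.0
tcp [0.4013 0.007  0.1989] open 0.0931 t 17.975 camz [ 0.074 -0.    -0.145]
0.84 282 154 18.4 world [0.4467 0.0107 0.016 ] R 0.0172 d/200 [0.227 0.019] col [ 96.  96. 104.]
```

View pics/w8.png

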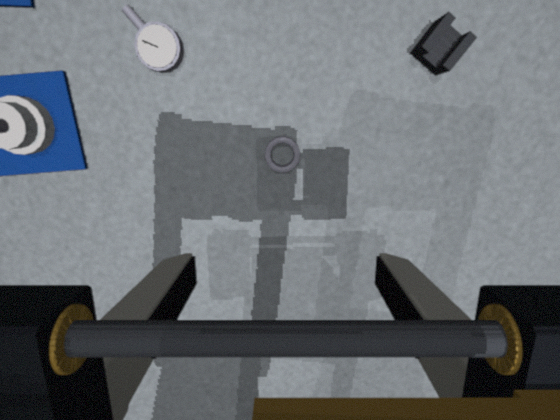

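The slim spacer is at (282,154), radius 17.2 mm. Gripping it.

```bash
python3 -m handwheel '[{"x":0.15,"y":0.01,"z":-0.1,"ax":0,"ay":0,"az":0},{"x":0.227,"y":0.019,"z":-0.3,"ax":0,"ay":0,"az":0},{"x":0.227,"y":0.019,"z":-0.55,"ax":0,"ay":0,"az":0},{"x":0.227,"y":0.019,"z":-0.75,"ax":0,"ay":0,"az":0},{"x":0.227,"y":0.019,"z":-0.84,"ax":0,"ay":0,"az":0},{"x":0.227,"y":0.019,"z":-0.87,"ax":0,"ay":0,"az":0},{"x":0.227,"y":0.019,"z":-0.87,"ax":0,"ay":0,"az":0},{"x":0.227,"y":0.019,"z":-0.87,"ax":0,"ay":0,"az":0}]' 1 30
python3 -m handwheel '[{"x":0,"y":0,"z":0,"ax":0,"ay":0,"az":0},{"x":0,"y":0,"z":0,"ax":0,"ay":0,"az":0},{"x":0,"y":0,"z":0,"ax":0,"ay":0,"az":0},{"x":0,"y":0,"z":0,"ax":0,"ay":0,"az":0},{"x":0,"y":0,"z":0,"ax":0,"ay":0,"az":0},{"x":0,"y":0,"z":0,"ax":0,"ay":0,"az":0},{"x":0,"y":0,"z":0,"ax":0,"ay":0,"az":0}]' -1 30
python3 -m handwheel '[{"x":0,"y":0,"z":0.2,"ax":0,"ay":0,"az":0},{"x":0,"y":0,"z":0.45,"ax":0,"ay":0,"az":0},{"x":0.1,"y":0.2,"z":0.65,"ax":0,"ay":0,"az":0},{"x":0.3,"y":0.4,"z":0.7,"ax":0,"ay":0,"az":0},{"x":0.5,"y":0.6,"z":0.7,"ax":0,"ay":0,"az":0},{"x":0.7,"y":0.8,"z":0.7,"ax":0,"ay":0,"az":0},{"x":0.8,"y":0.9,"z":0.7,"ax":0,"ay":0,"az":0},{"x":0.8,"y":0.9,"z":0.7,"ax":0,"ay":0,"az":0}]'
python3 look.py slim_spacer_mid 0.15 w9
```

```text
clock: 19.08
tool_pos: [0.4469, 0.0108, 0.0245]
orientation: [[1.0, 0.003, 0.002], [0.003, -1.0, -0.0], [0.002, 0.0, -1.0]]
ft_force: [0.6, -0.2, 0.5]
opening: 0.0931
gripper_force: 0.0
clock: 19.95
tool_pos: [0.4459, 0.0106, 0.0236]
orientation: [[1.0, 0.002, -0.0], [0.002, -1.0, -0.0], [-0.0, 0.0, -1.0]]
ft_force: [0.1, 0.1, 0.3]
opening: 0.033
gripper_force: 30.0
clock: 20.95
tool_pos: [0.6063, 0.1921, 0.1626]
orientation: [[1.0, 0.004, -0.001], [0.004, -1.0, -0.0], [-0.001, 0.0, -1.0]]
ft_force: [-0.2, -1.5, -0.9]
opening: 0.0332
gripper_force: 30.0
tcp [0.6063 0.1921 0.1626] open 0.0332 t 20.95 camz [ 0.074 -0.    -0.145]
0.57 286 275 36.3 world [0.6074 0.1921 0.15  ] R 0.0179 d/200 [0.006 0.   ] col [ 93.  93. 100.]
```

```bash
python3 -m handwheel '[{"x":0.066,"y":0.25,"z":0,"ax":0,"ay":0,"az":0},{"x":0.066,"y":0.395,"z":0,"ax":0,"ay":0,"az":0},{"x":0.066,"y":0.395,"z":-0.1,"ax":0,"ay":0,"az":0},{"x":0.066,"y":0.395,"z":-0.25,"ax":0,"ay":0,"az":0},{"x":0.066,"y":0.395,"z":-0.32,"ax":0,"ay":0,"az":0},{"x":0.066,"y":0.395,"z":-0.36,"ax":0,"ay":0,"az":0},{"x":0.066,"y":0.395,"z":-0.39,"ax":0,"ay":0,"az":0},{"x":0.066,"y":0.395,"z":-0.39,"ax":0,"ay":0,"az":0}]'
python3 look.py slim_spacer_mid 0.07 w10
```

```text
clock: 22.05
tool_pos: [0.6193, 0.2695, 0.0859]
orientation: [[1.0, 0.002, 0.0], [0.002, -1.0, 0.0], [0.0, -0.0, -1.0]]
ft_force: [0.3, 0.6, -1.0]
opening: 0.0332
gripper_force: 30.0
tcp [0.6193 0.2695 0.0859] open 0.0332 t 22.05 camz [ 0.074 -0.    -0.145]
0.75 284 275 37.5 world [0.6186 0.2703 0.07  ] R 0.0189 d/200 [-0.003  0.004] col [ 97.  97. 105.]
```

View pics/w10.png

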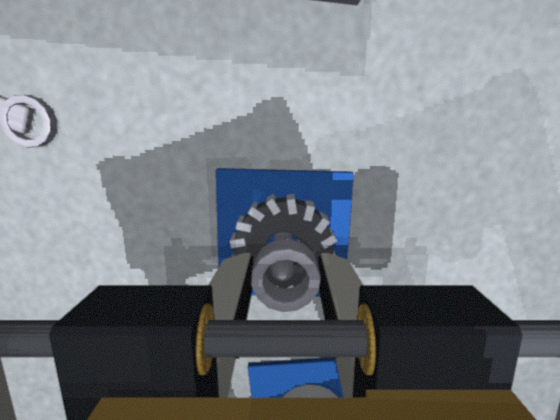

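Tip at (284,268) is inside the bore (286,274), and the large cutter sits below around the post. Lowering.

```bash
python3 -m handwheel '[{"x":0.005,"y":0.005,"z":-0.03,"ax":0,"ay":0,"az":0},{"x":0.005,"y":0.005,"z":-0.06,"ax":0,"ay":0,"az":0},{"x":0.005,"y":0.005,"z":-0.09,"ax":0,"ay":0,"az":0},{"x":0.005,"y":0.005,"z":-0.105,"ax":0,"ay":0,"az":0},{"x":0.005,"y":0.005,"z":-0.11,"ax":0,"ay":0,"az":0},{"x":0.005,"y":0.005,"z":-0.11,"ax":0,"ay":0,"az":0}]'
python3 -m handwheel '[{"x":0,"y":0,"z":-0.003,"ax":0,"ay":0,"az":0},{"x":0,"y":0,"z":-0.006,"ax":0,"ay":0,"az":0},{"x":0,"y":0,"z":-0.006,"ax":0,"ay":0,"az":0},{"x":0,"y":0,"z":-0.006,"ax":0,"ay":0,"az":0}]'
```

```text
clock: 22.9
tool_pos: [0.6201, 0.2706, 0.0637]
orientation: [[1.0, 0.002, 0.0], [0.002, -1.0, 0.0], [0.0, -0.0, -1.0]]
ft_force: [1.6, 0.9, -1.2]
opening: 0.0336
gripper_force: 30.0
clock: 23.4
tool_pos: [0.6201, 0.2706, 0.0625]
orientation: [[1.0, 0.002, 0.0], [0.002, -1.0, 0.0], [0.0, -0.0, -1.0]]
ft_force: [-0.3, -0.1, -0.7]
opening: 0.0337
gripper_force: 30.0
```

```bash
python3 -m handwheel '[{"x":0,"y":0,"z":-0.004,"ax":0,"ay":0,"az":0},{"x":0,"y":0,"z":-0.006,"ax":0,"ay":0,"az":0},{"x":0,"y":0,"z":-0.006,"ax":0,"ay":0,"az":0}]'
```

```text
clock: 23.78
tool_pos: [0.6202, 0.2707, 0.0616]
orientation: [[1.0, 0.002, 0.0], [0.002, -1.0, 0.0], [0.0, -0.0, -1.0]]
ft_force: [-1.4, -0.2, 3.8]
opening: 0.0333
gripper_force: 30.0
```

```bash
python3 -m handwheel '[{"x":0,"y":0,"z":0,"ax":0,"ay":0,"az":0},{"x":0,"y":0,"z":0,"ax":0,"ay":0,"az":0},{"x":0,"y":0,"z":0,"ax":0,"ay":0,"az":0},{"x":0,"y":0,"z":0.1,"ax":0,"ay":0,"az":0},{"x":0,"y":0,"z":0.3,"ax":0,"ay":0,"az":0},{"x":0,"y":0,"z":0.55,"ax":0,"ay":0,"az":0},{"x":0,"y":-0.25,"z":0.68,"ax":0,"ay":0,"az":0},{"x":-0.1,"y":-0.5,"z":0.68,"ax":0,"ay":0,"az":0},{"x":-0.2,"y":-0.75,"z":0.68,"ax":0,"ay":0,"az":0},{"x":-0.3,"y":-1,"z":0.68,"ax":0,"ay":0,"az":0}]' 1
python3 -m handwheel '[{"x":-0.1,"y":-0.25,"z":0,"ax":0,"ay":0,"az":0},{"x":-0.2,"y":-0.5,"z":0,"ax":0,"ay":0,"az":0},{"x":-0.3,"y":-0.75,"z":0,"ax":0,"ay":0,"az":0},{"x":-0.4,"y":-1,"z":0,"ax":0,"ay":0,"az":0}]'
python3 -m handwheel '[{"x":-0.1,"y":-0.25,"z":0,"ax":0,"ay":0,"az":0},{"x":-0.2,"y":-0.5,"z":0,"ax":0,"ay":0,"az":0},{"x":-0.35,"y":-0.75,"z":0,"ax":0,"ay":0,"az":0},{"x":-0.35,"y":-0.78,"z":0,"ax":0,"ay":0,"az":0},{"x":-0.35,"y":-0.78,"z":0,"ax":0,"ay":0,"az":0},{"x":-0.35,"y":-0.78,"z":0,"ax":0,"ay":0,"az":0}]'
python3 look.py small_cutter_mid 0.012 w11
```

```text
clock: 25.02
tool_pos: [0.5598, 0.0692, 0.1992]
orientation: [[1.0, 0.002, 0.002], [0.002, -1.0, -0.0], [0.002, 0.0, -1.0]]
ft_force: [0.3, 0.3, 0.2]
opening: 0.0929
gripper_force: 0.0
clock: 25.52
tool_pos: [0.4797, -0.131, 0.1992]
orientation: [[1.0, 0.002, 0.002], [0.002, -1.0, -0.001], [0.002, 0.001, -1.0]]
ft_force: [1.0, -0.1, -0.8]
opening: 0.0929
gripper_force: 0.0
clock: 26.28
tool_pos: [0.4109, -0.2843, 0.1977]
orientation: [[1.0, 0.004, 0.001], [0.004, -1.0, 0.0], [0.001, 0.0, -1.0]]
ft_force: [-0.1, -0.6, -0.6]
opening: 0.093
gripper_force: 0.0
tcp [ 0.4109 -0.2843  0.1977] open 0.093 t 26.275 camz [ 0.074 -0.    -0.145]
0.61 286 150 25.4 world [ 0.4597 -0.2844  0.012 ] R 0.0238 d/200 [ 0.244 -0.   ] col [101. 103. 107.]
```

```bash
python3 -m handwheel '[{"x":0.15,"y":0,"z":-0.1,"ax":0,"ay":0,"az":0},{"x":0.244,"y":0,"z":-0.3,"ax":0,"ay":0,"az":0},{"x":0.244,"y":0,"z":-0.55,"ax":0,"ay":0,"az":0},{"x":0.244,"y":0,"z":-0.75,"ax":0,"ay":0,"az":0},{"x":0.244,"y":0,"z":-0.84,"ax":0,"ay":0,"az":0},{"x":0.244,"y":0,"z":-0.865,"ax":0,"ay":0,"az":0},{"x":0.244,"y":0,"z":-0.865,"ax":0,"ay":0,"az":0},{"x":0.244,"y":0,"z":-0.865,"ax":0,"ay":0,"az":0}]' 1 30
python3 -m handwheel '[{"x":0,"y":0,"z":0,"ax":0,"ay":0,"az":0},{"x":0,"y":0,"z":0,"ax":0,"ay":0,"az":0},{"x":0,"y":0,"z":0,"ax":0,"ay":0,"az":0},{"x":0,"y":0,"z":0,"ax":0,"ay":0,"az":0},{"x":0,"y":0,"z":0,"ax":0,"ay":0,"az":0},{"x":0,"y":0,"z":0,"ax":0,"ay":0,"az":0},{"x":0,"y":0,"z":0,"ax":0,"ay":0,"az":0}]' -1 30
python3 -m handwheel '[{"x":0,"y":0,"z":0.2,"ax":0,"ay":0,"az":0},{"x":0,"y":0,"z":0.45,"ax":0,"ay":0,"az":0},{"x":0.1,"y":0.2,"z":0.65,"ax":0,"ay":0,"az":0},{"x":0.2,"y":0.4,"z":0.7,"ax":0,"ay":0,"az":0},{"x":0.3,"y":0.6,"z":0.7,"ax":0,"ay":0,"az":0},{"x":0.4,"y":0.8,"z":0.7,"ax":0,"ay":0,"az":0},{"x":0.5,"y":1,"z":0.7,"ax":0,"ay":0,"az":0}]'
python3 -m handwheel '[{"x":0.1,"y":0.25,"z":0,"ax":0,"ay":0,"az":0},{"x":0.2,"y":0.5,"z":0,"ax":0,"ay":0,"az":0},{"x":0.28,"y":0.75,"z":0,"ax":0,"ay":0,"az":0},{"x":0.28,"y":1,"z":0,"ax":0,"ay":0,"az":0},{"x":0.28,"y":1,"z":0,"ax":0,"ay":0,"az":0}]'
python3 look.py small_cutter_mid 0.15 w12
```

```text
clock: 27.38
tool_pos: [0.4602, -0.2863, 0.0262]
orientation: [[1.0, 0.002, 0.003], [0.002, -1.0, -0.002], [0.003, 0.002, -1.0]]
ft_force: [-0.5, 0.3, -0.0]
opening: 0.0927
gripper_force: 0.0
clock: 28.25
tool_pos: [0.4588, -0.2853, 0.0241]
orientation: [[1.0, 0.002, -0.0], [0.002, -1.0, 0.0], [-0.0, -0.0, -1.0]]
ft_force: [-0.5, 0.6, -0.3]
opening: 0.0423
gripper_force: 30.0
clock: 29.12
tool_pos: [0.5593, -0.084, 0.1642]
orientation: [[1.0, 0.002, 0.0], [0.002, -1.0, -0.0], [0.0, 0.0, -1.0]]
ft_force: [1.1, -0.6, -1.3]
opening: 0.0425
gripper_force: 30.0
clock: 29.75
tool_pos: [0.6144, 0.1183, 0.1637]
orientation: [[1.0, 0.007, -0.001], [0.007, -1.0, 0.001], [-0.001, -0.001, -1.0]]
ft_force: [-0.5, -0.8, -1.0]
opening: 0.0425
gripper_force: 30.0
tcp [0.6144 0.1183 0.1637] open 0.0425 t 29.75 camz [ 0.074 -0.    -0.145]
0.63 286 272 48.8 world [0.6163 0.1183 0.15  ] R 0.0243 d/200 [0.01 0.  ] col [77. 79. 84.]
0.63 99 205 43.3 world [0.6501 0.2065 0.15  ] R 0.0204 d/200 [0.179 0.441] col [124. 125. 129.]
```

```bash
python3 -m handwheel '[{"x":0.025,"y":0.25,"z":0,"ax":0,"ay":0,"az":0},{"x":0.025,"y":0.5,"z":0,"ax":0,"ay":0,"az":0},{"x":0.025,"y":0.762,"z":0,"ax":0,"ay":0,"az":0},{"x":0.025,"y":0.762,"z":-0.1,"ax":0,"ay":0,"az":0},{"x":0.025,"y":0.762,"z":-0.25,"ax":0,"ay":0,"az":0},{"x":0.025,"y":0.762,"z":-0.33,"ax":0,"ay":0,"az":0},{"x":0.025,"y":0.762,"z":-0.33,"ax":0,"ay":0,"az":0},{"x":0.025,"y":0.762,"z":-0.33,"ax":0,"ay":0,"az":0}]'
python3 look.py small_cutter_mid 0.08 w13
```

```text
clock: 30.85
tool_pos: [0.6208, 0.2664, 0.0994]
orientation: [[1.0, 0.001, 0.001], [0.001, -1.0, 0.0], [0.001, -0.0, -1.0]]
ft_force: [0.3, -0.6, 0.6]
opening: 0.0424
gripper_force: 30.0
tcp [0.6208 0.2664 0.0994] open 0.0424 t 30.85 camz [ 0.074 -0.    -0.145]
0.67 286 272 48.8 world [0.6201 0.2664 0.08  ] R 0.0251 d/200 [-0.003 -0.   ] col [79. 81. 86.]
0.27 279 241 50.1 world [0.6373 0.2701 0.08  ] R 0.0251 d/200 [0.083 0.019] col [88. 91. 97.]
```

View pics/w13.png

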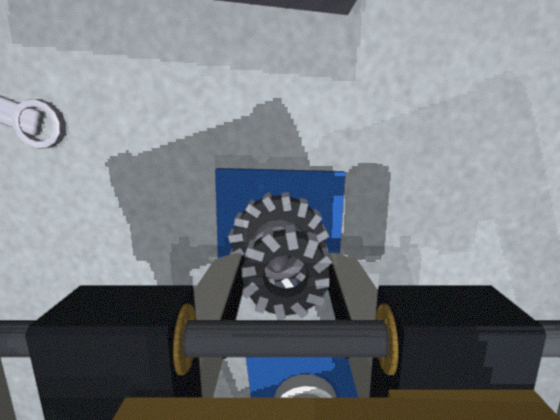

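The cutter bore is at (285,272) and the tip is about 7 px to the left, so I need +4 mm in y. Correcting, then lowering slowly.

```bash
python3 -m handwheel '[{"x":0,"y":0.021,"z":0,"ax":0,"ay":0,"az":0},{"x":0,"y":0.021,"z":0,"ax":0,"ay":0,"az":0},{"x":0,"y":0.021,"z":-0.03,"ax":0,"ay":0,"az":0},{"x":0,"y":0.021,"z":-0.05,"ax":0,"ay":0,"az":0},{"x":0,"y":0.021,"z":-0.065,"ax":0,"ay":0,"az":0},{"x":0,"y":0.021,"z":-0.065,"ax":0,"ay":0,"az":0},{"x":0,"y":0.021,"z":-0.065,"ax":0,"ay":0,"az":0}]'
python3 look.py small_cutter_mid 0.07 w14
```

```text
clock: 31.82
tool_pos: [0.62, 0.2712, 0.0853]
orientation: [[1.0, 0.002, 0.0], [0.002, -1.0, 0.0], [0.0, -0.0, -1.0]]
ft_force: [-1.1, 0.1, 0.3]
opening: 0.0427
gripper_force: 30.0
tcp [0.62   0.2712 0.0853] open 0.0427 t 31.825 camz [ 0.074 -0.    -0.145]
0.65 286 272 48.8 world [0.6212 0.2712 0.07  ] R 0.0245 d/200 [ 0.006 -0.   ] col [80. 82. 87.]
```

View pics/w14.png

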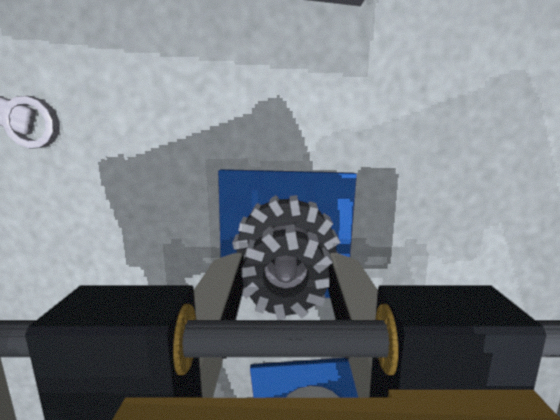

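Tip at (286,266) is inside the bore. Lowering to seat.

```bash
python3 -m handwheel '[{"x":0,"y":0,"z":-0.01,"ax":0,"ay":0,"az":0},{"x":0,"y":0,"z":-0.02,"ax":0,"ay":0,"az":0},{"x":0,"y":0,"z":-0.027,"ax":0,"ay":0,"az":0},{"x":0,"y":0,"z":-0.032,"ax":0,"ay":0,"az":0},{"x":0,"y":0,"z":-0.032,"ax":0,"ay":0,"az":0},{"x":0,"y":0,"z":-0.032,"ax":0,"ay":0,"az":0}]'
python3 -m handwheel '[{"x":0,"y":0,"z":-0.003,"ax":0,"ay":0,"az":0},{"x":0,"y":0,"z":-0.005,"ax":0,"ay":0,"az":0},{"x":0,"y":0,"z":-0.005,"ax":0,"ay":0,"az":0},{"x":0,"y":0,"z":-0.005,"ax":0,"ay":0,"az":0}]'
```

```text
clock: 32.67
tool_pos: [0.6199, 0.2713, 0.0789]
orientation: [[1.0, 0.002, 0.0], [0.002, -1.0, 0.0], [0.0, -0.0, -1.0]]
ft_force: [0.1, -0.8, -0.0]
opening: 0.0426
gripper_force: 30.0
clock: 33.17
tool_pos: [0.62, 0.2713, 0.0782]
orientation: [[1.0, 0.002, 0.0], [0.002, -1.0, 0.0], [0.0, -0.0, -1.0]]
ft_force: [-0.8, -0.3, 2.5]
opening: 0.0427
gripper_force: 30.0
```

Contact. Releasing, then backing off for a check.

```bash
python3 -m handwheel '[{"x":0,"y":0,"z":0,"ax":0,"ay":0,"az":0},{"x":0,"y":0,"z":0,"ax":0,"ay":0,"az":0},{"x":0,"y":0,"z":0,"ax":0,"ay":0,"az":0},{"x":0,"y":0,"z":0.1,"ax":0,"ay":0,"az":0},{"x":0,"y":0,"z":0.3,"ax":0,"ay":0,"az":0},{"x":0,"y":0,"z":0.5,"ax":0,"ay":0,"az":0},{"x":-0.2,"y":0,"z":0.6,"ax":0,"ay":0,"az":0},{"x":-0.4,"y":-0.1,"z":0.6,"ax":0,"ay":0,"az":0},{"x":-0.4,"y":-0.1,"z":0.6,"ax":0,"ay":0,"az":0},{"x":-0.4,"y":-0.1,"z":0.6,"ax":0,"ay":0,"az":0}]' 1
python3 - <<'E'
from h import *
w=cams.camera("wrist")["img"][60:300,160:420];s=cams.camera("side")["img"][120:220,190:310]
im=np.hstack([cv2.resize(w,(390,360)),cv2.resize(s,(400,360),interpolation=cv2.INTER_CUBIC)])
cv2.imwrite("pics/fin.png",im[:,:,::-1])
E
```

```text
clock: 34.42
tool_pos: [0.5407, 0.2515, 0.1995]
orientation: [[1.0, 0.002, 0.003], [0.002, -1.0, 0.001], [0.003, -0.001, -1.0]]
ft_force: [0.3, -0.7, 0.0]
opening: 0.0934
gripper_force: 0.0
```

View pics/fin.png

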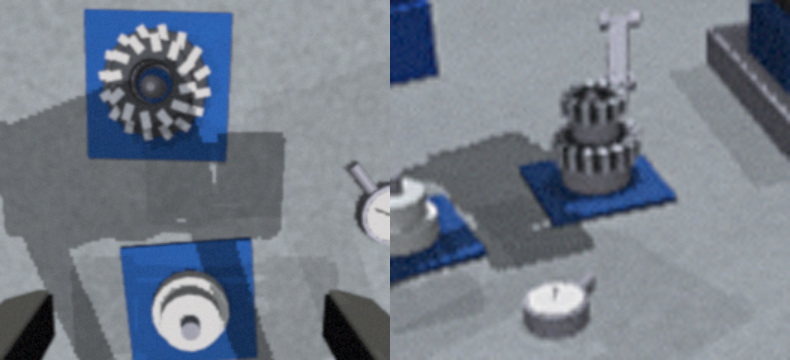

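The stack stands level on the post in the right order (side crop about (597,140)), with the gauge undisturbed. Handing in.

```bash
python3 -c "
from bench import manip
print(manip.hand_in())"
```

```text
the job is handed in; nothing more can be done
None
```

The cutter set is on the bare post in the order asked (wide spacer, large cutter, slim spacer, small cutter), each lowered until it touched the one below, and the job was handed in after about 34 s, with the gauge and V-block never touched.

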